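# Open the ballast tin down to its bottom

## Robot

A 6-joint arm with a two-finger parallel gripper is mounted at the origin on the work surface. World frame = base frame: x ahead of the robot, y to its left, z up, the work surface at z = 0. Lengths are in m, angles in degrees, forces in N, time in s.
With the tool pointing down it reaches from about 0.25 to 0.85 m from the base axis. Payload 12.5 kg.
Tool frame: the origin (TCP) lies at the very end of the fingers, on their centre line; the grasp point (between the pads) lies 19 mm behind it; z points along the fingers, y is the line along which they close (so a half turn about z gives the same grasp; the last joint's range is limited). The gripper opens to 93 mm and grips with 3 to 60 N. Pads are 15 mm wide; open, the fingers measure 128 mm over their backs; the gripper's body (75 mm by 188 mm) begins 65 mm behind the grasp point.
Start: joints at [65.168, 20.094, 94.641, -0, 65.266, -4.847], TCP at [0.188, 0.517, 0.219] pointing down, gripper open.
Joint ranges: [-157.81, 157.81], [-45, 120.19], [0.68, 151.7], [-89.99, 269.99], [4.06, 180], [-164.3, 164.3]. Speed limits (degrees/s): [127.2, 127.2, 159.86, 180, 180, 180].

## Interface

Orientations are given as a 3x3 rotation matrix whose columns are the frame's x, y, z axes.
In Python, from workcell import env, viewer, finder gives the robot as it stands.
- The arm moves only by the shell command python3 -m crank 'ROWS'. ROWS is JSON, a list of rows, each an object with "angular": the turn, a rotation vector about the tool's x, y, z in rad, a list of three; "slide": the shift along the tool's x, y, z in mm, a list of three; "fingers": the closure in counts, from 0 (fully open) to 255 (shut). A call has 1 to 12 rows; each row shifts and turns the commanded pose from where the row before left it, along the tool's axes as they then stand; what a row does not reach is not made up. A row lasts 1/10 s, in which the tool goes at most 50 mm and 8.59 degrees, less where a joint would pass 70% of its speed; a pose out of reach is approached as far as the arm can. A call with a gripper value outside its range is refused whole. The fingers move at their own pace and stop on an object; the grip force is fixed at half the most. Time passes only in rows, so rows that do not move let the fingers close. It gives the time, the measured TCP pose, the force, the opening and the grip force at its end, in the units of the state.
- env.get_state(): the state, without advancing time (a new reading comes with each control period).
- viewer.get_image(name): name is "scene" or "top" or "wrist"; returns (picture, depth): 400x640x3 uint8, red, green, blue; 400x640 float32, m along the optical axis (not along the pixel's ray), 0 where there is no reading.
- viewer.get_calibration(name): a dict with "fx", "fy", "cx", "cy" (pixels), "D" ([k1, k2, p1, p2, k3] as OpenCV has them; the pictures are not rectified), "xyz" and "orientation" of the camera in the world; the wrist camera has in their place "mount" (4x4, takes a point from camera to tool coordinates, whose origin is the TCP and whose axes are the flange's). Camera axes: x right, y up, looking along -z (the intrinsics and any distortion apply to the point x, -y, -z); pixel columns grow to the right and rows downward; lengths in m; the calibration is good to about 2 mm. A picture is of the moment at which its call begins: read the wrist's pose just before it. get_calibration takes no time and is no camera call.
- env.sign_off(): hands the job in; it is judged then, once.
Trained networks look in the newest picture that a camera, given by its name, has taken for a name from the list of things; names that differ only in an ending like _2 or _b are one class to them, and where a whole thing is asked for, a point or a joint stands for the part that bears it (a point fixed in the world has none). Each returns a list of dicts, best first, with "p" (0 to 1); they miss things now and then, are a little off and sometimes report something else, mostly with a low value. They report only what shows in the picture. A call takes as long as a camera call. They do not tell look-alikes from the thing itself.
- finder.spot_in(camera, label): "position" ([column, row] in pixels, amid what is visible of it).
- finder.tip_of(camera, label): "position" ([column, row] in pixels: a listed point, or the origin of a listed thing).
The state is a dict: "t": time; "q": joint angles; "joint_vel": joint speeds; "effort": joint torques, N m; "tool_pos": TCP position; "tool_rot": TCP orientation; "ft_force": force on the tool from outside, world axes, zero at the start; "moment": the same for the moment, N m; "grip_width": finger opening in m; "grip_force": force on a finger pad.
Only numpy, scipy, OpenCV 4.12 (cv2) and the standard library are available. Lean on these libraries where they do the work, as an engineer would, in place of code of your own. Each camera call takes 0.05 s, during which the arm holds its last target. There are 200 camera calls.

## Task

Get at the lead slugs in the bottom of the wide round tin: take off its lid first, then lift out its inner tray, and set both gently down, upright and side by side, on the cork mat. Leave the tin itself standing where it is.

Things in the scene. Friction and masses are not known exactly. Their poses are not given: they have to be found in the camera images.
- tin: Wide round aluminium tin, loose, 0.6 kg. 60 mm high, diameter 96, wall 3; an outer bead (diameter 110), its top 45 mm up, carries the lid; ledges inside carry the tray, its underside 22 mm up. 118 mm high when closed, knob included. A narrower round tin (78 mm) and a square tin with similar knobs stand about: not these. Origin: centre of the underside, z up.
- lid: Deep aluminium cap over the tin, loose, 0.12 kg, 2.5 mm play all round, lifts straight off. Diameter 107, 45 high, hollow below. On top, on its axis, an upright round wooden knob from 45 to 73 mm above the lid's lower edge, diameter 16 in its lower half, 20 in its upper. It must rise 40 mm to clear the tray's handle. Origin: centre of the lower edge, z up.
- tray: Round steel tray in the tin, hidden under the lid at first, loose, 0.12 kg, 4 mm play all round. Diameter 82, wall 28 high; beads in it are stuck fast. On its axis a post (diameter 8) with a round wooden grip, diameter 18, from 48 to 62 mm above the tray's underside, ending 24 mm above the tin's rim. It must rise 38 mm to clear the rim. Origin: centre of the underside, z up.
- mat: Cork mat, fixed, lying flat on the bench: 280 (its x) by 170 (its y) by 4 mm thick. Room for lid and tray side by side along its length. Origin: centre of the underside, z up; mat top at z = 4 mm.
Things that resemble listed ones, but are neither listed nor needed, are in the scene too. What is shaped like the lid but purple, red or yellow is not meant.

How it is judged:
By the outcome, as a careful person would: the job done as asked, in the order asked, and still so for the second after the job is handed in, with the robot touching nothing.
It also fails if it takes over 72 s, if anything falls off the work surface, if the arm or the gripper's body presses on something with over 40 N, if the wrist force passes 120 N, or if a joint passes its speed limit or range.

## Working session

There is one attempt and no reset: what is moved stays moved. The work goes in short steps, Python scripts to look and compute and a shell command to move; the robot and the scene stay as the last step left them, time stands still between calls to the robot, and variables do not carry over. Pictures are saved under pics/ and viewed, at most 10 in all, crops included, and the job is handed in when it is done.

```bash
mkdir -p pics; cat > h.py <<'E'
import numpy as np, cv2
from workcell import env, viewer, finder
def cal(n):
    c=viewer.get_calibration(n)
    K=np.array([[c["fx"],0,c["cx"]],[0,c["fy"],c["cy"]],[0,0,1.]])
    if "mount" in c:
        s=env.get_state(); T=np.eye(4); T[:3,:3]=np.array(s["tool_rot"]); T[:3,3]=s["tool_pos"]
        M=T@np.array(c["mount"]); return K,np.array(c["D"],float),M[:3,:3],M[:3,3]
    return K,np.array(c["D"],float),np.array(c["orientation"]),np.array(c["xyz"])
def cloud(n,depth,C=None):
    K,D,R,t=C or cal(n); h,w=depth.shape
    u,v=np.meshgrid(np.arange(w,dtype=float),np.arange(h,dtype=float))
    p=cv2.undistortPoints(np.stack([u,v],-1).reshape(-1,1,2),K,D).reshape(h,w,2)
    P=np.stack([p[...,0]*depth,-p[...,1]*depth,-depth],-1)
    W=P@R.T+t; W[depth<=0]=np.nan; return W
def save(n,im): cv2.imwrite("pics/"+n+".png",im[...,::-1])
E
python3 - <<'E'
from h import *
s=env.get_state(); print(s["t"],s["tool_pos"],np.round(s["tool_rot"],3).tolist(),s["grip_width"])
for n in ("top","scene"):
    im,d=viewer.get_image(n); save(n,im); W=cloud(n,d); np.savez(n+".npz",im=im,d=d,W=W)
    for l in ("tin","lid","mat","tray"):
        for r in finder.spot_in(n,l)[:6]:
            c,rr=np.round(r["position"]).astype(int); print(n,l,round(r["p"],2),c,rr,np.round(W[min(rr,399),min(c,639)],3))
E
```

```text
0.0 [0.1877845  0.51657763 0.21810612] [[-0.94, 0.342, -0.0], [0.342, 0.94, -0.001], [0.0, -0.001, -1.0]] 0.09308965624335795
top tin 0.61 234 162 [0.541 0.21  0.042]
top lid 0.95 196 277 [0.261 0.275 0.069]
top lid 0.84 256 244 [0.336 0.144 0.065]
top lid 0.75 209 212 [0.414 0.263 0.043]
top lid 0.7 220 139 [0.583 0.236 0.087]
top mat 0.59 405 175 [ 0.521 -0.222  0.001]
scene tin 0.9 449 237 [0.62  0.197 0.027]
scene lid 0.63 421 175 [0.449 0.249 0.044]
scene lid 0.62 458 207 [0.601 0.217 0.09 ]
scene lid 0.61 362 165 [0.351 0.145 0.044]
scene mat 0.8 248 300 [ 0.554 -0.223  0.001]
```

```bash
python3 - <<'E'
import cv2
a=cv2.imread("pics/top.png"); b=cv2.imread("pics/scene.png")
import numpy as np
cv2.imwrite("pics/top_crop.png",cv2.resize(a[90:330,140:460],None,fx=2.5,fy=2.5,interpolation=cv2.INTER_CUBIC))
E
```

```text
(no output)
```

View pics/top_crop.png

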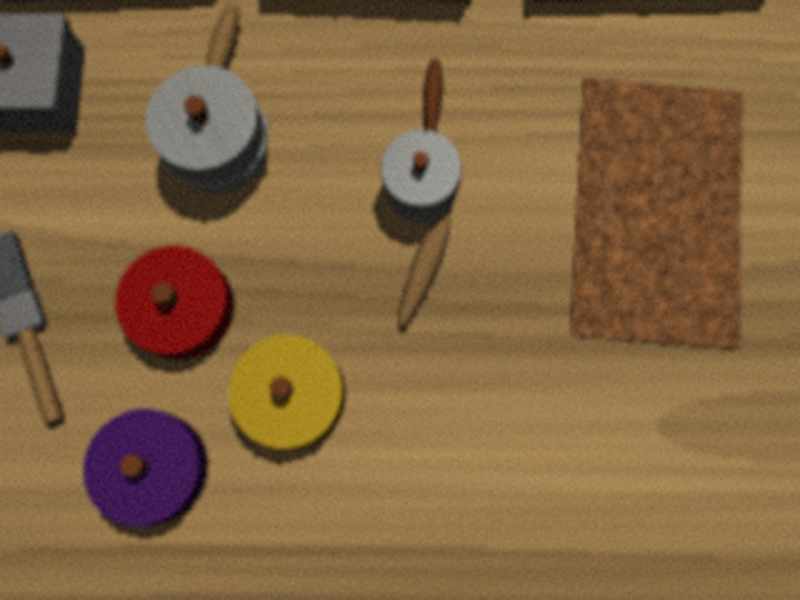

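View pics/scene.png

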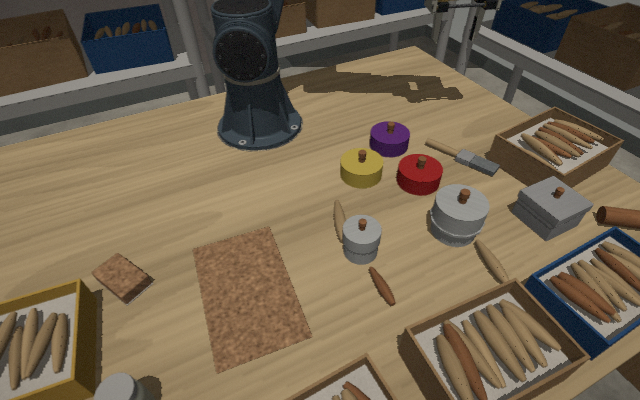

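The lid candidates in the top picture are:
- Wide silver at (220,140)
- Narrow silver at (308,158)
- Square at (140,110)
- Red, yellow and purple caps at (209,212), (256,244) and (196,277)

The wide silver one fits: it's round, aluminium and the widest of the closed tins. I'll measure its diameter and get an enlarged crop to confirm.

```bash
cat > m.py <<'E'
from h import *
z=np.load("top.npz"); W=z["W"]; im=z["im"].astype(int)
uu,vv=np.meshgrid(np.arange(640),np.arange(400))
def circ(m,nm):
    m=m.astype(np.uint8); n,l,st,c=cv2.connectedComponentsWithStats(m); k=1+st[1:,4].argmax()
    P=W[l==k]; P=P[~np.isnan(P).any(1)]
    (x,y),r=cv2.minEnclosingCircle(P[:,:2].astype(np.float32)); A=len(P)
    print(nm,"enc",np.round([x,y,2*r],4),"mean",P.mean(0).round(4),"ext",np.ptp(np.percentile(P,[.5,99.5],axis=0),axis=0).round(4),A)
for nm,(u,v) in dict(wide=(220,140),narrow=(308,158)).items():
    b=(abs(uu-u)<45)&(abs(vv-v)<45); Z=W[...,2]
    circ(b&(Z>.08)&(Z<.099),nm+" top"); circ(b&(Z>.106)&(Z<.135),nm+" knob")
b=(uu>355)&(uu<450)&(vv>110)&(vv<240)
m=b&(im[...,0]<150)&((im[...,0]-im[...,2])>25)&(im[...,1]<105)
m=cv2.morphologyEx(m.astype(np.uint8),cv2.MORPH_CLOSE,np.ones((5,5)));n,l,st,c=cv2.connectedComponentsWithStats(m);k=1+st[1:,4].argmax()
P=W[l==k];P=P[~np.isnan(P).any(1)];r=cv2.minAreaRect((P[:,:2]*1000).astype(np.float32));print("mat",r,P[:,2].mean())
E
python3 m.py; python3 - <<'E'
import cv2
a=cv2.imread("pics/scene.png"); cv2.imwrite("pics/c1.png",cv2.resize(a[165:275,330:610],None,fx=2.8,fy=2.8,interpolation=cv2.INTER_CUBIC))
E
```

```text
wide top enc [0.5891 0.2367 0.1084] mean [0.5866 0.2355 0.0872] ext [0.1038 0.1015 0.0104] 1397
wide knob enc [0.5895 0.2378 0.0206] mean [0.5881 0.2373 0.1141] ext [0.0193 0.0184 0.0114] 64
narrow top enc [0.5469 0.0269 0.0164] mean [0.5459 0.0269 0.091 ] ext [0.0148 0.0142 0.0099] 40Traceback (most recent call last):
  File "m.py", line 11, in <module>
    circ(b&(Z>.08)&(Z<.099),nm+" top"); circ(b&(Z>.106)&(Z<.135),nm+" knob")
                                        ~~~~^^^^^^^^^^^^^^^^^^^^^^^^^^^^^^^^
  File "m.py", line 5, in circ
    m=m.astype(np.uint8); n,l,st,c=cv2.connectedComponentsWithStats(m); k=1+st[1:,4].argmax()
                                                                            ~~~~~~~~~~~~~~~^^
ValueError: attempt to get argmax of an empty sequence
```

View pics/c1.png

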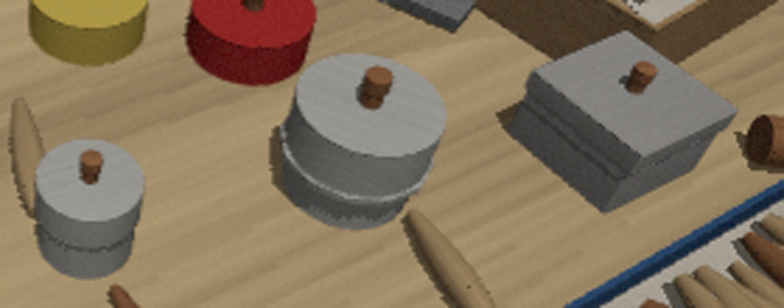

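The crop shows the wide round silver tin at scene (458,207). Its lid measures about 107 mm across, it has a bead and a lid, and the knob is upright, so it's the one meant. The narrow tin (362,238) and the square one (555,205) are not. Next: the mat, and the moves to the knob.

```bash
sed -i 's/,narrow=(308,158)//' m.py; python3 m.py | tail -1
cat > go.py <<'E'
import sys; from h import *
# shift needed in tool axes (mm) to reach world point given in mm
s=env.get_state(); p=np.array(s["tool_pos"])*1000; R=np.array(s["tool_rot"]); g=np.array([float(a) for a in sys.argv[1:4]])
print(round(s["t"],2),"pos",p.round(1),"R",R.round(3).tolist(),"tool shift",(R.T@(g-p)).round(1),"F",np.round(s["ft_force"],1),"w",round(s["grip_width"]*1000,1),s["grip_force"],"q",np.round(s["q"],0))
E
python3 -m crank '[{"angular":[0,0,0],"slide":[-40,-10,0],"fingers":120},{"angular":[0,0,0],"slide":[-48,-13,0],"fingers":120},{"angular":[0,0,0],"slide":[-48,-13,0],"fingers":120},{"angular":[0,0,0],"slide":[-48,-13,0],"fingers":120},{"angular":[0,0,0],"slide":[-48,-13,0],"fingers":120},{"angular":[0,0,0],"slide":[-48,-13,0],"fingers":120},{"angular":[0,0,0],"slide":[-48,-13,0],"fingers":120},{"angular":[0,0,0],"slide":[-48,-13,0],"fingers":120},{"angular":[0,0,0],"slide":[-40,-10,0],"fingers":120},{"angular":[0,0,0],"slide":[0,0,0],"fingers":120}]'; python3 go.py 588.8 237.2 95
```

```text
mat ((526.7225952148438, -214.20355224609375), (238.2073974609375, 309.74554443359375), 88.90973663330078) 0.0010975546716539527
t: 1.5
tool_pos: [0.5442, 0.2674, 0.2182]
tool_rot: [[-0.938, 0.346, 0.001], [0.346, 0.938, -0.0], [-0.001, -0.0, -1.0]]
ft_force: [-0.6, 0.5, -0.4]
grip_width: 0.0492
grip_force: 0.0
1.5 pos [544.2 267.4 218.2] R [[-0.938, 0.346, 0.001], [0.346, 0.938, -0.0], [-0.001, -0.0, -1.0]] tool shift [-52.2 -12.9 123.3] F [-0.6  0.5 -0.4] w 49.2 0.0 q [ 22.  26.  86.  -0.  68. -48.]
```

```bash
python3 -m crank '[{"angular":[0,0,0],"slide":[-26,-6.5,0],"fingers":120},{"angular":[0,0,0],"slide":[-26,-6.5,10],"fingers":120},{"angular":[0,0,0],"slide":[0,0,20],"fingers":120},{"angular":[0,0,0],"slide":[0,0,0],"fingers":120},{"angular":[0,0,0],"slide":[0,0,0],"fingers":120}]' >/dev/null; python3 - <<'E'
from h import *
C=cal("wrist"); im,d=viewer.get_image("wrist"); save("w1",im); W=cloud("wrist",d,C)
Z=W[...,2]; 
near=np.hypot(W[...,0]-.5888,W[...,1]-.2372)<.09
k=near&(Z>.108)&(Z<.13)&(np.hypot(W[...,0]-.5888,W[...,1]-.2372)<.03)
t=near&(Z>.082)&(Z<.1)
for m in (k,t):
    P=W[m]; print(len(P), P.mean(0).round(4) if len(P) else '', np.percentile(P,[1,50,99],axis=0).round(4).tolist() if len(P) else '')
    if len(P): (x,y),r=cv2.minEnclosingCircle(P[:,:2].astype(np.float32)); print(x,y,2*r)
z=np.load("top.npz"); im=z["im"]; 
hsv=cv2.cvtColor(cv2.GaussianBlur(im,(5,5),0),cv2.COLOR_RGB2HSV); 
print(hsv[175,405],hsv[175,340],hsv[260,400],hsv[175,455])
E
python3 go.py 588.8 237.2 95
```

```text
512 [0.5894 0.2358 0.1189] [[0.581, 0.2264, 0.1094], [0.5892, 0.2358, 0.1197], [0.5993, 0.2447, 0.1213]]
0.5906070470809937 0.2353965938091278 0.0199905876070261
10175 [0.5877 0.2366 0.092 ] [[0.5401, 0.1875, 0.0903], [0.5852, 0.2374, 0.092], [0.6401, 0.2851, 0.0936]]
0.5906948447227478 0.2351253479719162 0.10698378086090088
[ 13 157 117] [ 18 126 152] [ 18 126 154] [ 18 127 151]
2.05 pos [585.1 241.1 189.5] R [[-0.94, 0.341, 0.001], [0.341, 0.94, 0.0], [-0.0, 0.0, -1.0]] tool shift [-4.7 -2.4 94.5] F [-0.3  0.2  0.3] w 49.5 0.0 q [ 18.  30.  83.   0.  66. -52.]
```

View pics/w1.png

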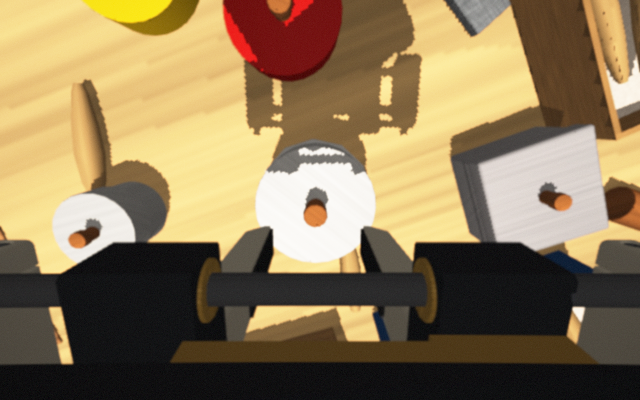

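The wrist picture shows the wide lid below the fingers with its knob at (316,213), so I descend on it.

```bash
python3 -m crank '[{"angular":[0,0,0],"slide":[-6,-3,30],"fingers":120},{"angular":[0,0,0],"slide":[0,0,30],"fingers":120},{"angular":[0,0,0],"slide":[0,0,20],"fingers":120},{"angular":[0,0,0],"slide":[0,0,13],"fingers":120},{"angular":[0,0,0],"slide":[0,0,0],"fingers":120},{"angular":[0,0,0],"slide":[0,0,0],"fingers":120}]'>/dev/null; python3 go.py 589.7 236 95
python3 - <<'E'
from h import *
z=np.load("top.npz"); im=z["im"]; W=z["W"]
hsv=cv2.cvtColor(cv2.GaussianBlur(im,(5,5),0),cv2.COLOR_RGB2HSV).astype(int)
m=((hsv[...,0]<=15)&(hsv[...,1]>135)&(hsv[...,2]<135)).astype(np.uint8); m[:,:350]=0;m[:,460:]=0
m=cv2.morphologyEx(cv2.morphologyEx(m,cv2.MORPH_CLOSE,np.ones((7,7))),cv2.MORPH_OPEN,np.ones((9,9)))
n,l,st,c=cv2.connectedComponentsWithStats(m);k=1+st[1:,4].argmax();print(st[k])
P=W[l==k];P=P[~np.isnan(P).any(1)];print(cv2.minAreaRect((P[:,:2]*1000).astype(np.float32)),P.mean(0))
E
```

```text
2.65 pos [590.5 236.   96.9] R [[-0.94, 0.341, 0.001], [0.341, 0.94, 0.0], [-0.001, 0.001, -1.0]] tool shift [ 0.7 -0.2  1.9] F [-0.2  0.6  0.2] w 49.3 0.0 q [ 18.  37.  87.   0.  56. -52.]
[ 368  122   69  107 6761]
((527.6461181640625, -218.38633728027344), (171.41390991210938, 282.23028564453125), 85.0016098022461) [ 0.52082788 -0.21645419  0.0016438 ]
```

```bash
python3 -m crank '[{"angular":[0,0,0],"slide":[0,0,1],"fingers":230},{"angular":[0,0,0],"slide":[0,0,0],"fingers":230},{"angular":[0,0,0],"slide":[0,0,0],"fingers":230},{"angular":[0,0,0],"slide":[0,0,0],"fingers":230},{"angular":[0,0,0],"slide":[0,0,0],"fingers":230}]'>/dev/null; python3 go.py 589.7 236 95
```

```text
3.15 pos [590.2 235.8  95. ] R [[-0.94, 0.342, 0.001], [0.342, 0.94, 0.001], [-0.0, 0.001, -1.0]] tool shift [ 0.6  0.  -0. ] F [-0.5  1.2  1.6] w 19.2 30.000819861888885 q [ 18.  37.  87.   0.  56. -52.]
```

Gripped, width 19 mm. Now I lift it slowly and straight up.

```bash
python3 -m crank '[{"angular":[0,0,0],"slide":[0,0,-5],"fingers":230},{"angular":[0,0,0],"slide":[0,0,-10],"fingers":230},{"angular":[0,0,0],"slide":[0,0,-10],"fingers":230},{"angular":[0,0,0],"slide":[0,0,-10],"fingers":230},{"angular":[0,0,0],"slide":[0,0,-15],"fingers":230},{"angular":[0,0,0],"slide":[0,0,-25],"fingers":230},{"angular":[0,0,0],"slide":[0,0,-30],"fingers":230},{"angular":[0,0,0],"slide":[0,0,-15],"fingers":230},{"angular":[0,0,0],"slide":[0,0,0],"fingers":230}]'>/dev/null; python3 go.py 586 -221 215
python3 - <<'E'
from h import *
im,d=viewer.get_image("scene"); save("s2",cv2.resize(im[100:290,330:610],None,fx=2.5,fy=2.5))
E
```

```text
4.05 pos [590.9 235.8 217.3] R [[-0.94, 0.342, 0.004], [0.342, 0.94, 0.001], [-0.003, 0.003, -1.0]] tool shift [-151.5 -430.9    1.7] F [ 0.5  0.3 -1.4] w 19.3 29.99981939792633 q [ 18.  29.  81.  -0.  69. -52.]
```

View pics/s2.png

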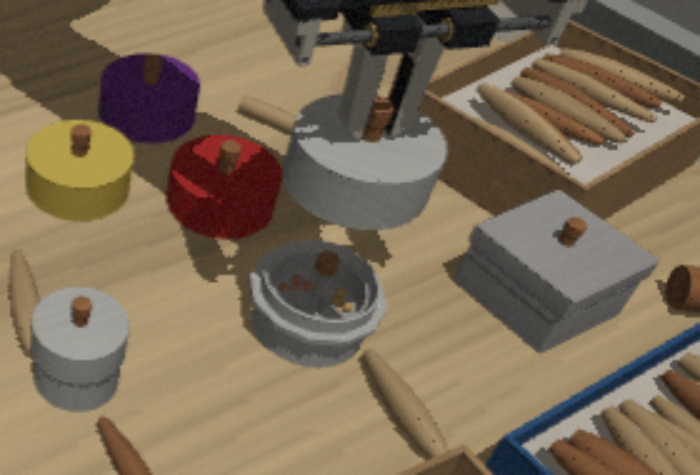

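The lid is up (crop 365,165) and level. The tray with its grip is visible in the tin (crop 320,290). I carry the lid to the mat.

```bash
python3 -m crank '[{"angular":[0,0,0],"slide":[-5,-15,0],"fingers":230},{"angular":[0,0,0],"slide":[-11,-30,0],"fingers":230},{"angular":[0,0,0],"slide":[-14,-40,0],"fingers":230},{"angular":[0,0,0],"slide":[-16,-45,0],"fingers":230},{"angular":[0,0,0],"slide":[-16,-45,0],"fingers":230},{"angular":[0,0,0],"slide":[-16,-45,0],"fingers":230},{"angular":[0,0,0],"slide":[-16,-45,0],"fingers":230},{"angular":[0,0,0],"slide":[-16,-45,0],"fingers":230},{"angular":[0,0,0],"slide":[-15,-44,0],"fingers":230},{"angular":[0,0,0],"slide":[-13,-37,0],"fingers":230},{"angular":[0,0,0],"slide":[-9,-26,0],"fingers":230},{"angular":[0,0,0],"slide":[-4,-13,0],"fingers":230}]'>/dev/null; python3 go.py 586 -221 70
python3 - <<'E'
from h import *
im,d=viewer.get_image("top"); save("t3",im); C=cal("wrist"); im,d=viewer.get_image("wrist"); save("w3",im); W=cloud("wrist",d,C); np.savez("w3.npz",im=im,W=W)
im,d=viewer.get_image("scene"); a=np.hstack([im[100:400,100:420],cv2.resize(im,None,fx=.75,fy=.75)]) ; save("s3",a)
E
```

```text
5.3 pos [ 583.5 -222.9  213. ] R [[-0.939, 0.344, -0.002], [0.344, 0.939, 0.001], [0.002, -0.0, -1.0]] tool shift [ -2.1   2.7 143. ] F [ 0.1 -0.1 -1.7] w 19.1 29.999932944774628 q [-25.  28.  83.  -0.  69. -95.]
```

View pics/s3.png

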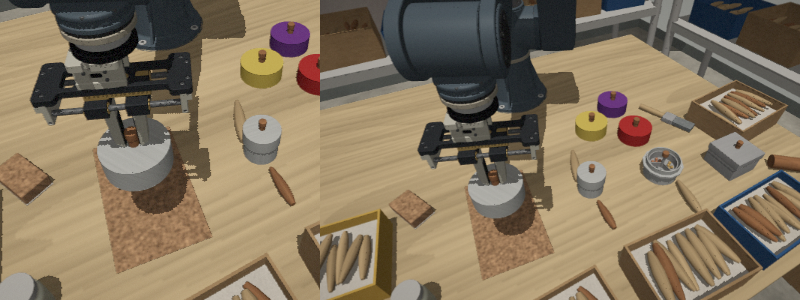

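The lid is over the mat, still held level. I lower it fast at first, then slowly until it makes contact.

```bash
python3 -m crank '[{"angular":[0,0,0],"slide":[-2,2,20],"fingers":230},{"angular":[0,0,0],"slide":[0,0,35],"fingers":230},{"angular":[0,0,0],"slide":[0,0,35],"fingers":230},{"angular":[0,0,0],"slide":[0,0,30],"fingers":230},{"angular":[0,0,0],"slide":[0,0,17],"fingers":230},{"angular":[0,0,0],"slide":[0,0,10],"fingers":230},{"angular":[0,0,0],"slide":[0,0,5],"fingers":230},{"angular":[0,0,0],"slide":[0,0,2],"fingers":230},{"angular":[0,0,0],"slide":[0,0,0],"fingers":230},{"angular":[0,0,0],"slide":[0,0,0],"fingers":230}]'>/dev/null; python3 go.py 586 -221 54
```

```text
6.45 pos [ 587.9 -219.1   61.5] R [[-0.94, 0.342, 0.001], [0.342, 0.94, -0.001], [-0.001, -0.0, -1.0]] tool shift [ 1.2 -2.4  7.5] F [-0.4 -0.6 -1.9] w 18.9 29.999861419200897 q [-25.  39.  89.   0.  52. -95.]
```

```bash
python3 -m crank '[{"angular":[0,0,0],"slide":[0,0,2],"fingers":230},{"angular":[0,0,0],"slide":[0,0,1.5],"fingers":230},{"angular":[0,0,0],"slide":[0,0,1],"fingers":230},{"angular":[0,0,0],"slide":[0,0,1],"fingers":230},{"angular":[0,0,0],"slide":[0,0,0],"fingers":230},{"angular":[0,0,0],"slide":[0,0,0],"fingers":230}]'>/dev/null; python3 go.py 586 -221 54
```

```text
7.05 pos [ 587.5 -219.    55.1] R [[-0.94, 0.342, -0.0], [0.342, 0.94, -0.0], [0.0, -0.0, -1.0]] tool shift [ 0.7 -2.4  1.1] F [ 0.1  0.9 -1.1] w 19.3 29.999740719795227 q [-25.  39.  89.  -0.  52. -95.]
```

```bash
python3 -m crank '[{"angular":[0,0,0],"slide":[0,0,0.5],"fingers":230},{"angular":[0,0,0],"slide":[0,0,0.5],"fingers":230},{"angular":[0,0,0],"slide":[0,0,0],"fingers":230}]'>/dev/null; python3 go.py 586 -221 54
```

```text
7.35 pos [ 587.5 -219.    54.1] R [[-0.94, 0.342, -0.0], [0.342, 0.94, -0.0], [0.0, -0.0, -1.0]] tool shift [ 0.7 -2.4  0.1] F [ 0.9 -0.2 -1.9] w 19.2 30.000003576278687 q [-25.  39.  89.  -0.  51. -95.]
```

```bash
for i in 1 ; do python3 -m crank '[{"angular":[0,0,0],"slide":[0,0,0.5],"fingers":230},{"angular":[0,0,0],"slide":[0,0,0],"fingers":230}]'>/dev/null; python3 go.py 586 -221 54;  python3 -m crank '[{"angular":[0,0,0],"slide":[0,0,0.5],"fingers":230},{"angular":[0,0,0],"slide":[0,0,0],"fingers":230}]'>/dev/null; python3 go.py 586 -221 54; done
```

```text
7.55 pos [ 587.5 -219.1   54. ] R [[-0.94, 0.342, 0.0], [0.342, 0.94, -0.0], [-0.0, -0.0, -1.0]] tool shift [ 0.8 -2.3 -0. ] F [-2.5  1.5  3.9] w 19.5 30.000774264335632 q [-25.  39.  89.  -0.  51. -95.]
7.75 pos [ 587.5 -219.1   53.9] R [[-0.94, 0.342, 0.0], [0.342, 0.94, -0.0], [-0.0, -0.0, -1.0]] tool shift [ 0.8 -2.3 -0.1] F [-4.3  0.5  9.4] w 18.9 30.00170588493347 q [-25.  39.  89.  -0.  51. -95.]
```

It touched down gently (about 9 N). I release, rise and head back over the tin.

```bash
python3 -m crank '[{"angular":[0,0,0],"slide":[0,0,-0.5],"fingers":230},{"angular":[0,0,0],"slide":[0,0,0],"fingers":140},{"angular":[0,0,0],"slide":[0,0,0],"fingers":140},{"angular":[0,0,0],"slide":[0,0,0],"fingers":140},{"angular":[0,0,0],"slide":[0,0,-10],"fingers":140},{"angular":[0,0,0],"slide":[0,0,-30],"fingers":140},{"angular":[0,0,0],"slide":[0,0,-40],"fingers":140},{"angular":[0,0,0],"slide":[0,0,-40],"fingers":140},{"angular":[0,0,0],"slide":[0,0,-20],"fingers":140},{"angular":[0,0,0],"slide":[0,0,0],"fingers":140}]'|head -3
python3 -m crank '[{"angular":[0,0,0],"slide":[7,20,0],"fingers":140},{"angular":[0,0,0],"slide":[14,40,0],"fingers":140},{"angular":[0,0,0],"slide":[16,44,0],"fingers":140},{"angular":[0,0,0],"slide":[16,44,0],"fingers":140},{"angular":[0,0,0],"slide":[16,44,0],"fingers":140},{"angular":[0,0,0],"slide":[16,44,0],"fingers":140},{"angular":[0,0,0],"slide":[16,44,0],"fingers":140},{"angular":[0,0,0],"slide":[16,44,0],"fingers":140},{"angular":[0,0,0],"slide":[15,42,0],"fingers":140},{"angular":[0,0,0],"slide":[14,40,0],"fingers":140},{"angular":[0,0,0],"slide":[8,22,0],"fingers":140},{"angular":[0,0,0],"slide":[0,0,0],"fingers":140}]' >/dev/null
python3 go.py 589.5 236 63; python3 - <<'E'
from h import *
C=cal("wrist"); im,d=viewer.get_image("wrist"); save("w4",im); W=cloud("wrist",d,C)
Z=W[...,2]; r=np.hypot(W[...,0]-.5895,W[...,1]-.236)
for nm,m in dict(grip=(r<.03)&(Z>.07)&(Z<.1),rim=(r<.06)&(Z>.055)&(Z<.066)).items():
    P=W[m]; print(nm,len(P)); 
    if len(P): print(P.mean(0).round(4),np.median(P[:,2]),cv2.minEnclosingCircle(P[:,:2].astype(np.float32)))
im,d=viewer.get_image("top"); Wt=cloud("top",d); r=np.hypot(Wt[...,0]-.5875,Wt[...,1]+.219); P=Wt[(r<.08)&(Wt[...,2]>.03)&(Wt[...,2]<.056)]; print("lid",len(P),P.mean(0),cv2.minEnclosingCircle(P[:,:2].astype(np.float32)))
save("t4",im[90:290,140:460]); s,_=viewer.get_image("scene"); a=np.vstack([s[100:400,120:520],im[90:290,140:460][:, :320].repeat(1,0)[:, :320] if 0 else cv2.resize(im[90:290,140:460],(400,250))]); save("s4",a)
E
```

```text
t: 8.75
tool_pos: [0.5888, -0.2196, 0.1976]
tool_rot: [[-0.94, 0.342, 0.006], [0.342, 0.94, -0.003], [-0.006, -0.001, -1.0]]
9.95 pos [588.1 238.5 192.4] R [[-0.941, 0.339, -0.002], [0.339, 0.941, -0.0], [0.001, -0.001, -1.0]] tool shift [ -2.3  -1.8 129.4] F [ 0.2 -0.4  0.2] w 41.8 0.0 q [ 18.  30.  83.   0.  67. -52.]
grip 320
[0.5887 0.2363 0.085 ] 0.08579758197225978 ((0.589934766292572, 0.23601241409778595), 0.0089872432872653)
rim 1146
[0.5936 0.2343 0.061 ] 0.06161903448375561 ((0.5906182527542114, 0.23504164814949036), 0.04822564870119095)
lid 1370 [ 0.58201837 -0.2180554   0.04578175] ((0.585300624370575, -0.22020018100738525), 0.054985348135232925)
```

View pics/s4.png

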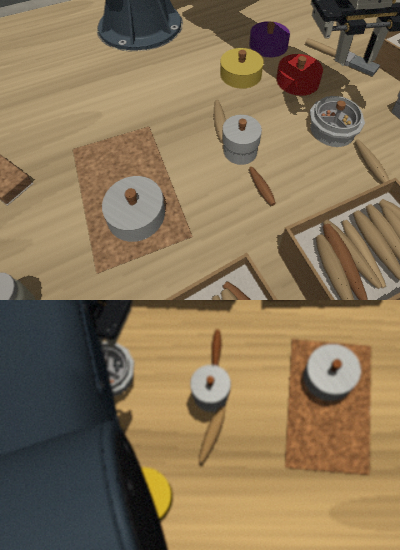

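The lid sits level on the far half of the mat (scene (133,205) in the crop), and the tin still holds the tray, grip at (340,105). Down to the grip.

```bash
python3 -m crank '[{"angular":[0,0,0],"slide":[-2.5,-1.7,20],"fingers":140},{"angular":[0,0,0],"slide":[0,0,35],"fingers":140},{"angular":[0,0,0],"slide":[0,0,30],"fingers":140},{"angular":[0,0,0],"slide":[0,0,15],"fingers":140},{"angular":[0,0,0],"slide":[0,0,10],"fingers":140},{"angular":[0,0,0],"slide":[0,0,0],"fingers":140},{"angular":[0,0,0],"slide":[0,0,0],"fingers":140}]'>/dev/null; python3 go.py 589.9 236 60.5
```

```text
10.8 pos [591.5 233.3  84.8] R [[-0.94, 0.342, 0.002], [0.342, 0.94, 0.0], [-0.001, 0.001, -1.0]] tool shift [ 2.5  1.9 24.3] F [ 0.2 -0.3  0.3] w 41.9 0.0 q [ 17.  38.  87.  -0.  55. -53.]
```

```bash
python3 -m crank '[{"angular":[0,0,0],"slide":[2.5,1.9,0],"fingers":140},{"angular":[0,0,0],"slide":[0,0,10],"fingers":140},{"angular":[0,0,0],"slide":[0,0,10],"fingers":140},{"angular":[0,0,0],"slide":[0,0,4],"fingers":140},{"angular":[0,0,0],"slide":[0,0,0],"fingers":140},{"angular":[0,0,0],"slide":[0,0,0],"fingers":140}]'>/dev/null; python3 go.py 589.9 236 60.5; python3 -m crank '[{"angular":[0,0,0],"slide":[0,0,0],"fingers":230},{"angular":[0,0,0],"slide":[0,0,0],"fingers":230},{"angular":[0,0,0],"slide":[0,0,0],"fingers":230},{"angular":[0,0,0],"slide":[0,0,0],"fingers":230}]'>/dev/null; python3 go.py 589.9 236 60.5
```

```text
11.4 pos [589.1 236.1  59.5] R [[-0.94, 0.342, -0.0], [0.342, 0.94, -0.0], [0.0, -0.0, -1.0]] tool shift [-0.7  0.2 -1. ] F [-0.3 -0.3  0.4] w 41.9 0.0 q [ 18.  39.  88.   0.  53. -52.]
11.8 pos [589.3 236.1  59.8] R [[-0.94, 0.342, 0.0], [0.342, 0.94, 0.0], [-0.0, 0.0, -1.0]] tool shift [-0.6  0.1 -0.7] F [0.6 0.6 0. ] w 17.0 30.004444420337677 q [ 18.  39.  88.   0.  53. -52.]
```

```bash
python3 -m crank '[{"angular":[0,0,0],"slide":[0,0,-5],"fingers":230},{"angular":[0,0,0],"slide":[0,0,-10],"fingers":230},{"angular":[0,0,0],"slide":[0,0,-10],"fingers":230},{"angular":[0,0,0],"slide":[0,0,-10],"fingers":230},{"angular":[0,0,0],"slide":[0,0,-15],"fingers":230},{"angular":[0,0,0],"slide":[0,0,-25],"fingers":230},{"angular":[0,0,0],"slide":[0,0,-30],"fingers":230},{"angular":[0,0,0],"slide":[0,0,-30],"fingers":230},{"angular":[0,0,0],"slide":[0,0,-15],"fingers":230},{"angular":[0,0,0],"slide":[0,0,0],"fingers":230},{"angular":[0,0,0],"slide":[0,0,0],"fingers":230}]'>/dev/null; python3 go.py 457 -210 215
python3 - <<'E'
from h import *
im,d=viewer.get_image("scene"); save("s5",cv2.resize(im[100:290,330:610],None,fx=2.5,fy=2.5))
E
```

```text
12.9 pos [588.7 235.9 208.8] R [[-0.94, 0.342, -0.001], [0.342, 0.94, -0.0], [0.001, -0.001, -1.0]] tool shift [ -28.6 -464.1   -5.9] F [ 0.4  0.9 -1.7] w 17.3 29.999718368053436 q [ 18.  29.  82.  -0.  69. -52.]
```

View pics/s5.png

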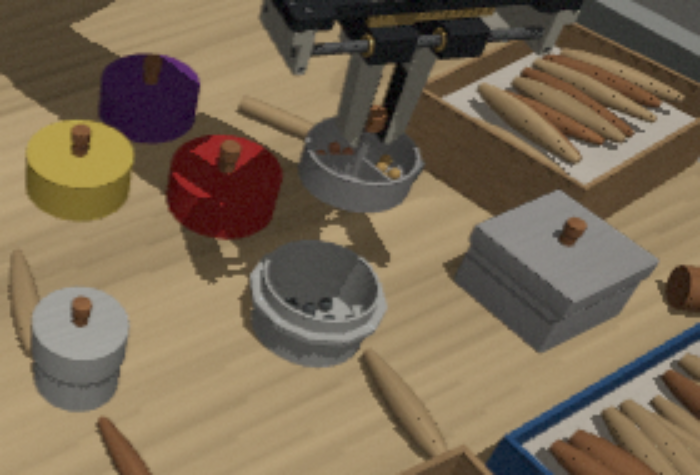

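The tray is out (crop 360,165) and level, and the slugs are visible in the tin. Carry it to the near half of the mat.

```bash
python3 -m crank '[{"angular":[0,0,0],"slide":[-1,-15,0],"fingers":230},{"angular":[0,0,0],"slide":[-2,-32,0],"fingers":230},{"angular":[0,0,0],"slide":[-3,-44,0],"fingers":230},{"angular":[0,0,0],"slide":[-3,-47,0],"fingers":230},{"angular":[0,0,0],"slide":[-3,-47,0],"fingers":230},{"angular":[0,0,0],"slide":[-3,-47,0],"fingers":230},{"angular":[0,0,0],"slide":[-3,-47,0],"fingers":230},{"angular":[0,0,0],"slide":[-3,-47,0],"fingers":230},{"angular":[0,0,0],"slide":[-3,-46,0],"fingers":230},{"angular":[0,0,0],"slide":[-2,-42,0],"fingers":230},{"angular":[0,0,0],"slide":[-2,-32,0],"fingers":230},{"angular":[0,0,0],"slide":[-1,-18,0],"fingers":230}]'>/dev/null; python3 -m crank '[{"angular":[0,0,0],"slide":[0,0,0],"fingers":230},{"angular":[0,0,0],"slide":[0,0,0],"fingers":230}]'>/dev/null; python3 go.py 457 -210 60
```

```text
14.35 pos [ 457.  -209.8  209. ] R [[-0.939, 0.343, -0.001], [0.343, 0.939, 0.001], [0.001, 0.0, -1.0]] tool shift [ -0.2  -0.3 149. ] F [ 0.4 -0.1 -1.2] w 16.9 29.999801516532898 q [ -30.   16.  102.    0.   62. -100.]
```

```bash
python3 -m crank '[{"angular":[0,0,0],"slide":[0,0,20],"fingers":230},{"angular":[0,0,0],"slide":[0,0,35],"fingers":230},{"angular":[0,0,0],"slide":[0,0,40],"fingers":230},{"angular":[0,0,0],"slide":[0,0,35],"fingers":230},{"angular":[0,0,0],"slide":[0,0,18],"fingers":230},{"angular":[0,0,0],"slide":[0,0,8],"fingers":230},{"angular":[0,0,0],"slide":[0,0,3],"fingers":230},{"angular":[0,0,0],"slide":[0,0,0],"fingers":230},{"angular":[0,0,0],"slide":[0,0,0],"fingers":230},{"angular":[0,0,0],"slide":[0,0,0],"fingers":230}]'>/dev/null; python3 go.py 457 -210 42
```

```text
15.35 pos [ 458.3 -210.1   51.5] R [[-0.94, 0.342, 0.001], [0.342, 0.94, -0.001], [-0.002, -0.0, -1.0]] tool shift [ 1.2 -0.3  9.5] F [-0.5  0.3 -1.6] w 16.9 29.99984622001648 q [ -30.   30.  109.   -0.   42. -100.]
```

```bash
python3 -m crank '[{"angular":[0,0,0],"slide":[0,0,3],"fingers":230},{"angular":[0,0,0],"slide":[0,0,2.5],"fingers":230},{"angular":[0,0,0],"slide":[0,0,1.5],"fingers":230},{"angular":[0,0,0],"slide":[0,0,0.5],"fingers":230},{"angular":[0,0,0],"slide":[0,0,0],"fingers":230},{"angular":[0,0,0],"slide":[0,0,0],"fingers":230}]'>/dev/null; python3 go.py 457 -210 42;python3 -m crank '[{"angular":[0,0,0],"slide":[0,0,0.5],"fingers":230},{"angular":[0,0,0],"slide":[0,0,0],"fingers":230},{"angular":[0,0,0],"slide":[0,0,0],"fingers":230}]'>/dev/null; python3 go.py 457 -210 42
```

```text
15.95 pos [ 457.8 -209.9   43.1] R [[-0.94, 0.342, -0.0], [0.342, 0.94, 0.0], [0.0, 0.0, -1.0]] tool shift [ 0.7 -0.3  1.1] F [-0.3 -0.5 -0.9] w 16.8 29.99970406293869 q [ -30.   30.  109.   -0.   41. -100.]
16.25 pos [ 457.8 -209.9   42.6] R [[-0.94, 0.342, 0.0], [0.342, 0.94, -0.0], [-0.0, -0.0, -1.0]] tool shift [ 0.7 -0.4  0.6] F [-0.8  0.  -0.8] w 16.9 29.999779164791107 q [ -30.   30.  109.   -0.   41. -100.]
```

```bash
python3 -m crank '[{"angular":[0,0,0],"slide":[0,0,0.5],"fingers":230},{"angular":[0,0,0],"slide":[0,0,0],"fingers":230}]'>/dev/null; python3 go.py 457 -210 42;python3 -m crank '[{"angular":[0,0,0],"slide":[0,0,0.5],"fingers":230},{"angular":[0,0,0],"slide":[0,0,0],"fingers":230}]'>/dev/null; python3 go.py 457 -210 42
```

```text
16.45 pos [ 457.8 -209.9   42.1] R [[-0.94, 0.342, -0.0], [0.342, 0.94, 0.0], [0.0, -0.0, -1.0]] tool shift [ 0.7 -0.4  0.1] F [-0.6  0.7 -1.9] w 17.3 29.99976396560669 q [ -30.   31.  109.   -0.   41. -100.]
16.65 pos [ 457.8 -210.    41.8] R [[-0.94, 0.342, -0.0], [0.342, 0.94, -0.0], [-0.0, -0.0, -1.0]] tool shift [ 0.7 -0.3 -0.2] F [-1.4  0.1  1.8] w 17.1 30.000513195991516 q [ -30.   31.  109.   -0.   41. -100.]
```

Contact. I release, rise, move aside and check.

```bash
python3 -m crank '[{"angular":[0,0,0],"slide":[0,0,0],"fingers":150},{"angular":[0,0,0],"slide":[0,0,0],"fingers":150},{"angular":[0,0,0],"slide":[0,0,0],"fingers":150},{"angular":[0,0,0],"slide":[0,0,0],"fingers":150},{"angular":[0,0,0],"slide":[0,0,-10],"fingers":150},{"angular":[0,0,0],"slide":[0,0,-30],"fingers":150},{"angular":[0,0,0],"slide":[0,0,-45],"fingers":150},{"angular":[0,0,0],"slide":[0,0,-45],"fingers":150},{"angular":[0,0,0],"slide":[0,0,-45],"fingers":150},{"angular":[0,0,0],"slide":[0,0,-20],"fingers":150}]'>/dev/null
python3 -m crank '[{"angular":[0,0,0],"slide":[10,20,0],"fingers":150},{"angular":[0,0,0],"slide":[15,35,0],"fingers":150},{"angular":[0,0,0],"slide":[20,40,0],"fingers":150},{"angular":[0,0,0],"slide":[20,40,0],"fingers":150},{"angular":[0,0,0],"slide":[20,40,0],"fingers":150},{"angular":[0,0,0],"slide":[10,20,0],"fingers":150},{"angular":[0,0,0],"slide":[0,0,0],"fingers":150},{"angular":[0,0,0],"slide":[0,0,0],"fingers":150}]'>/dev/null; python3 go.py 457 -210 42
python3 - <<'E'
from h import *
s,_=viewer.get_image("scene"); im,d=viewer.get_image("top"); save("s6",np.vstack([s[100:400,120:520],cv2.resize(im[90:290,140:460],(400,250))]))
E
```

```text
18.45 pos [435.2   5.8 237.2] R [[-0.94, 0.341, 0.001], [0.341, 0.94, -0.0], [-0.001, -0.0, -1.0]] tool shift [ -93.8 -195.5  195.3] F [-0.3 -0.6 -0.5] w 38.1 0.0 q [ -5.   7. 109.  -0.  64. -75.]
```

View pics/s6.png

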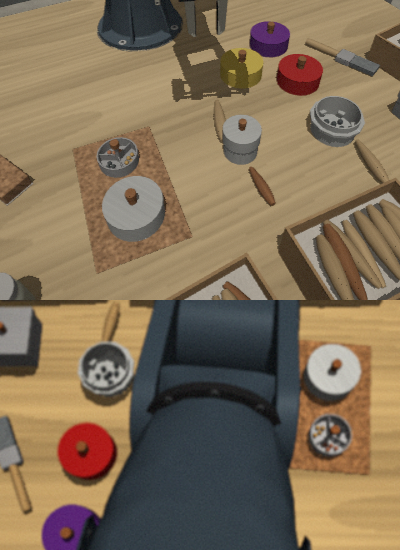

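The lid (top half at 333,372) and the tray (330,437) stand upright, apart from each other and fully on the mat. The tin hasn't moved and its slugs are exposed, so I hand in.

```bash
python3 -c "
from workcell import env
print(env.sign_off())"
```

```text
the job is handed in; nothing more can be done
None
```

The job is handed in: I took the lid off first, then the tray, and both stand upright side by side on the cork mat, with the tin left in place and its slugs exposed, in about 18.5 s of the 72 s allowed.

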